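Cock and fire the spring impact tester on a glazed tile

TASK

Give the clamped blue glaze test tile a blow with the bench spring-hammer tester: pull the black cocking grip straight back until the sear inside has caught, without hauling the striker hard against its rear buffer, and take your hand off so that it stays cocked. Then press the red trigger pad, without forcing it, so that the striker flies home against the tile. Leave the mug, the glaze jar and the spare tile where they are.

Things in the scene. Friction and masses are not known exactly. Their poses are not given: they have to be found in the camera images.
- tester: Spring-hammer impact tester, screwed to the bench. Base plate 116 x 350 x 14 mm; level barrel 46 mm in diameter, its centre line 75 mm up, ending at y = -74 and +79 mm; anvil block y = 113 to 147, 106 mm high. Origin: on the bench under the barrel's middle. +y is the way of the blow (to the tile), -y the way of the draw, z up. The sear's cheeks on the barrel reach 112 mm up at y = -11 to +11.
- striker (a joint): Draw of the striker, m: 0 = home, hammer head on the tile; grows as the grip is pulled to the tester's -y. The pull needed is 8 N at once, rising evenly to 14 N at 46 mm, and up to 2.5 N more on the last 20 mm before the catch, while the sear is being lifted. Let go before the catch, it flies home; after it, it comes forward only to the catch draw and stays without any pull.
- sear_nose (a point): Where the sear catches, inside the barrel (unseen; fixed on the tester at y = -30 mm, 85 mm up). It snaps in behind a collar on the striker at a draw of 22 to 46 mm that differs each time; neither the view nor the listed poses tell it, it must be felt: the pull drops about 1 N at the catch, and the rear buffer begins 3 mm farther on.
- cocking_grip: Black upright round grip, 18 mm in diameter, 52 mm tall, on the striker's rear end; moves with it. Origin: its middle; at home at y = -125 mm of the tester, 132 mm above the bench. Under it a 12 mm stem and a 22 mm block. The barrel's end is 42 mm in front and lower than the grip; free behind and beside. Pinch it from above, one finger in front and one behind (along the tester's y).
- rear_buffer: Sprung rubber buffer inside the barrel's rear end, unseen. The striker meets it 3 mm beyond the catch; each mm farther adds 5 N to the pull. More than 12 N on it (2.4 mm) is too hard; solid at 8 mm. Origin: in its front face, on the striker's centre line.
- trigger_pad: Red thumb pad, 32 x 30 x 6 mm, of the sear lever on top of the barrel. Origin: centre of its top face, at y = +50 mm of the tester, 120 mm above the bench. It pivots on a pin 50 mm nearer the grip and 25 mm lower. With the striker cocked, about 6 to 10 N straight down on its middle trips the sear after 4 to 9 mm; solid stop at about 12 mm; it springs back up. Over 25 N is forcing it.
- test_tile: The blue glazed tile, 58 x 8 x 84 mm, clamped upright against the anvil block. Origin: centre of the face that is struck. It does not move.
- mug: Stoneware mug, 80 mm across and 92 mm high, standing loose beside the tester. Origin: centre of its underside.
- glaze_jar: Amber glass jar with white lid, 62 mm across and 95 mm high, standing loose beside the tester. Origin: centre of its underside.
- spare_tile: Unglazed red-brown tile, 58 x 84 x 8 mm, lying loose on the bench on the robot's side of the tester. Origin: centre of its underside.
There are look-alikes about, which are no part of the job. What is meant by the spare_tile is not green, pink or purple, and is the smaller of those in its own colour.

How it is judged:
By the outcome, as a careful person would: the job done as asked, in the order asked, and still so for the second after the job is handed in, with the robot touching nothing.
It also fails if it takes over 43 s, if anything falls off the work surface, if the arm or the gripper's body presses on something with over 40 N, if the wrist force passes 120 N, or if a joint passes its speed limit or range.

ROBOT

A 6-joint arm with a two-finger parallel gripper is mounted at the origin on the work surface. World frame = base frame: x ahead of the robot, y to its left, z up, the work surface at z = 0. Lengths are in mm, angles in rad, forces in N, time in s.
With the tool pointing down it reaches from about 250 to 775 mm from the base axis. Payload 4 kg.
Tool frame: the origin (TCP) lies midway between the tips of the shut fingers; the grasp point (between the pads) lies robot.grip_depth behind it (robot.grip_depth is the distance from the TCP to the grasp point, in mm); z points along the fingers, y is the line along which they close (so a half turn about z gives the same grasp; the last joint's range is limited). The gripper opens to 85 mm and grips with 20 to 120 N. Pads are 22 mm wide; open, the fingers measure 114 mm over their backs; the gripper's body (76 mm by 85 mm) begins 54 mm behind the grasp point. The pads swing forward as they close: fully open they stand 13 mm farther back than shut.
Start: joints at [1.075, 0.087, 1.371, -0, 1.684, -0.103], TCP at [210.537, 508.126, 231.341] pointing down, gripper open.
Joint ranges: [-3.1, 3.1], [-0.76, 2.03], [0.27, 2.55], [-1.08, 4.22], [0.17, 2.65], [-2.57, 2.57]. Speed limits (rad/s): [2.79, 2.79, 3.14, 3.14, 3.14, 3.14].

INTERFACE

Orientations are given as a 3x3 rotation matrix whose columns are the frame's x, y, z axes.
In Python, from rig import sensors, viewer, robot gives the robot as it stands.
- The arm moves only by the tool carry_out, never from a script. Its arguments are lists of equal length, an entry for each row: "translation": the shift along the world's x, y, z in m, a list of three; "rotation": the turn, a rotation vector about the world's x, y, z in degrees, a list of three; "gripper": the opening, from 0 (shut) to 1 (fully open). A call has 1 to 8 rows; each row shifts and turns the commanded pose from where the row before left it; what a row does not reach is not made up. A row lasts 1/8 s, in which the tool goes at most 62.5 mm and 10.7 degrees, less where a joint would pass 70% of its speed; a pose out of reach is approached as far as the arm can. A call with a gripper value outside its range is refused whole. The fingers move at their own pace and stop on an object; "grip_force" is the grip in N (left out, the last holds). Time passes only in rows, so rows that do not move let the fingers close. It gives the time, the measured TCP pose, the force, the opening and the grip force at its end, in the units of the state.
- sensors.read_state(): the state, without advancing time (a new reading comes with each control period).
- viewer.read_camera(name): name is "scene" or "top" or "wrist"; returns (picture, depth): 480x640x3 uint8, blue, green, red; 480x640 float32, mm along the optical axis (not along the pixel's ray), 0 where there is no reading.
- viewer.camera_model(name): a dict with "mtx" (3x3 intrinsics, pixels), "k1" (the pictures are not rectified: a ray, as slopes to the right and down, at radius r is drawn at 1 + k1 r^2 times it, then the intrinsics apply), "pose" (4x4, takes a point from camera to world coordinates); the wrist camera has in their place "tool_from_camera" (4x4, takes a point from camera to tool coordinates, whose origin is the TCP and whose axes are the flange's). Camera axes: x right, y down, z forward; pixel columns grow to the right and rows downward; lengths in mm; the calibration is good to about 2 mm. A picture is of the moment at which its call begins: read the wrist's pose just before it. camera_model takes no time and is no camera call.
- robot.finish_job(): hands the job in; it is judged then, once.
The state is a dict: "t": time; "joints": joint angles; "qd": joint speeds; "joint_efforts": joint torques, N m; "tcp_pos": TCP position; "ee_rot": TCP orientation; "wrist_force": force on the tool from outside, world axes, zero at the start; "torque": the same for the moment, N m; "gripper_width": finger opening in mm; "grip_force": force on a finger pad.
Only numpy, scipy, OpenCV 4.12 (cv2) and the standard library are available. Lean on these libraries where they do the work, as an engineer would, in place of code of your own. Each camera call takes 0.05 s, during which the arm holds its last target. There are 200 camera calls.

## Working session

There is one attempt and no reset: what is moved stays moved. The work goes in short steps, Python scripts to look and compute and a tool call to move; the robot and the scene stay as the last step left them, time stands still between calls to the robot, and variables do not carry over. Pictures are saved under pics/ and viewed, at most 10 in all, crops included, and the job is handed in when it is done.

Besides the shell and the picture viewer there is one more tool, called by a JSON object that holds its "method" and its "body", one argument or row to a line. carry_out: Moves the arm, as the interface text tells. Its arguments: {"type":"object","properties":{"translation":{"type":"array"},"rotation":{"type":"array"},"gripper":{"type":"array"},"grip_force":{"type":"number"}},"required":["translation","rotation","gripper"]}

```bash
mkdir -p pics; cat > h.py <<'E'
import numpy as np, cv2
from rig import sensors, viewer, robot
def cam(n):
    st=sensors.read_state(); im,d=viewer.read_camera(n); m=viewer.camera_model(n)
    if 'pose' in m: T=np.array(m['pose'])
    else:
        W=np.eye(4);W[:3,:3]=st['ee_rot'];W[:3,3]=st['tcp_pos'];T=W@np.array(m['tool_from_camera'])
    return im,d,m,T
def cloud(d,m,T):
    K=np.array(m['mtx']);v,u=np.mgrid[:480,:640].astype(float)
    x=(u-K[0,2])/K[0,0];y=(v-K[1,2])/K[1,1];a,b=x.copy(),y.copy()
    for _ in range(10):
        s=1+m['k1']*(a*a+b*b);a,b=x/s,y/s
    P=np.stack([a*d,b*d,d],-1)@T[:3,:3].T+T[:3,3]
    P[d==0]=np.nan
    return P
E
python3 - <<'E'
from h import *
for n in('top','scene'):
    im,d,m,T=cam(n);cv2.imwrite(f'pics/{n}0.png',im);np.savez(f'{n}0.npz',im=im,P=cloud(d,m,T))
s=sensors.read_state();print(s,robot.grip_depth)
E
```

```text
{'t': 0.1, 'joints': array([ 1.07490492e+00,  8.78819158e-02,  1.37207419e+00, -2.40673446e-05,
        1.68360604e+00, -1.03104220e-01]), 'qd': array([ 4.38674073e-05, -1.99279513e-03, -3.07862738e-03, -6.33603560e-04,
        1.66535125e-03,  8.82154346e-04]), 'joint_efforts': array([ 2.96603270e-03, -3.53015471e+01, -3.14218140e+01, -9.88724469e-05,
        7.92718667e-03, -4.25635540e-05]), 'tcp_pos': array([210.32470583, 507.72214939, 230.27040378]), 'ee_rot': array([[-9.23844702e-01,  3.82766412e-01, -9.16083413e-04],
       [ 3.82767467e-01,  9.23843074e-01, -1.74363849e-03],
       [ 1.78911066e-04, -1.96149811e-03, -9.99998060e-01]]), 'wrist_force': array([-0.37734556,  0.13942341,  0.4965916 ]), 'torque': array([-0.02754027,  0.02955994, -0.01883782]), 'grip_force': 0.0, 'gripper_width': 85.44091246059186} 18.700000000000003
```

View pics/top0.png

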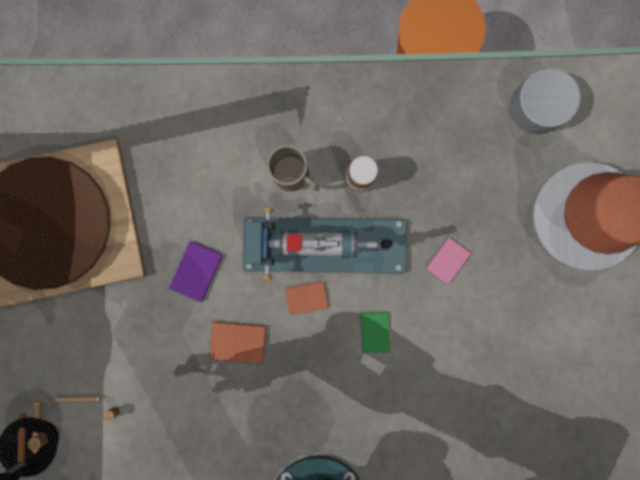

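View pics/scene0.png

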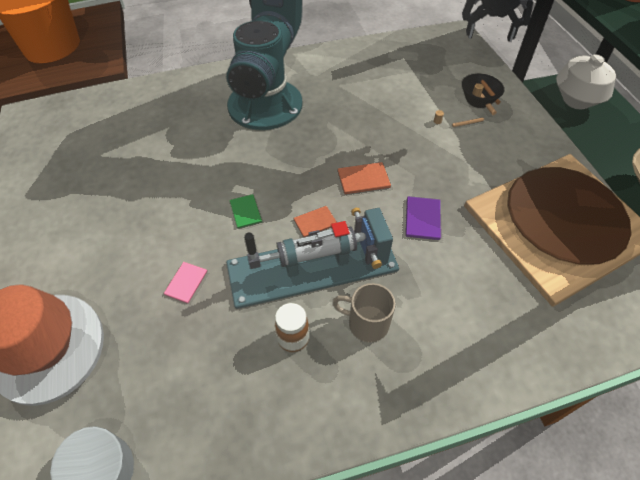

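The top view shows the tester with its tile at (266,243), red pad (293,243) and black grip (387,244). The mug is at (288,167) and the jar at (362,170). There are two red-brown tiles: the one at (307,298) is the smaller, so it is the spare, and the one at (238,342) is a look-alike. I don't need to touch either of them. Next I'll measure the tester.

```bash
python3 - <<'E'
from h import *
for n,gb,pb in(('top',(372,230,402,258),(280,230,308,256)),('scene',(240,228,262,262),(328,218,352,240))):
    z=np.load(n+'0.npz');im,P=z['im'].astype(int),z['P']
    print(n,'camera at',np.array(viewer.camera_model(n)['pose'])[:3,3].round())
    b,g,r=im[...,0],im[...,1],im[...,2]
    def pick(mask,box):
        k=np.zeros(mask.shape,bool);k[box[1]:box[3],box[0]:box[2]]=1
        q=P[mask&k];return q[~np.isnan(q[:,0])]
    q=pick((P[...,2]>110)&(P[...,2]<175),gb);print('grip',len(q),np.median(q,0),np.percentile(q,[2,98],axis=0).round(1).tolist())
    q=pick((r>140)&(g<80)&(P[...,2]>100),pb);print('pad',len(q),np.median(q,0),np.percentile(q,[2,98],axis=0).round(1).tolist())
    if n=='top':
        q=pick((P[...,2]>6)&(P[...,2]<24),(236,210,416,280));print('plate',cv2.minAreaRect(q[:,:2].astype(np.float32)))
        q=pick((P[...,2]>85)&(P[...,2]<106),(305,225,360,262));print('barrel',len(q),cv2.fitLine(q[:,:2].astype(np.float32),cv2.DIST_HUBER,0,.01,.01).ravel())
        q=pick((P[...,2]>95)&(P[...,2]<120),(240,225,275,262));print('anvil',len(q),cv2.minAreaRect(q[:,:2].astype(np.float32)))
        for nm,bx in(('mug',(265,145,310,192)),('jar',(345,153,382,190)),('spare',(284,280,330,316))):
            q=pick(P[...,2]>5,bx);print(nm,np.percentile(q,[2,98],axis=0).round().tolist())
im,_,_,_=None,0,0,0
z=np.load('top0.npz')['im'];cv2.imwrite('pics/crop.png',cv2.resize(z[200:320,230:420],None,fx=4,fy=4,interpolation=2))
E
```

```text
top camera at [ 517.  -29. 1010.]
grip 100 [ 544.13913681 -133.61675088  156.65765179] [[536.7, -143.2, 114.0], [553.1, -127.5, 160.7]]
pad 221 [551.05254659  38.36320778 119.5741824 ] [[535.9, 25.2, 116.2], [564.8, 50.2, 122.7]]
plate ((548.1495361328125, -18.621353149414062), (348.3102722167969, 115.96041107177734), 88.60873413085938)
barrel 902 [ 7.5373940e-02 -9.9715537e-01  5.4517993e+02 -4.1108177e+01]
anvil 774 ((551.101806640625, 114.47450256347656), (42.48118209838867, 70.74407958984375), 88.68294525146484)
mug [[666.0, 13.0, 5.0], [743.0, 89.0, 94.0]]
jar [[663.0, -123.0, 31.0], [716.0, -69.0, 98.0]]
spare [[406.0, -18.0, 5.0], [465.0, 61.0, 11.0]]
scene camera at [1069. -155.  866.]
grip 199 [ 552.32718627 -139.13103483  142.39578139] [[541.2, -147.4, 111.0], [556.1, -130.5, 159.9]]
pad 184 [552.14192612  36.10137842 120.25088992] [[536.6, 22.6, 117.2], [566.1, 49.6, 123.0]]
```

View pics/crop.png

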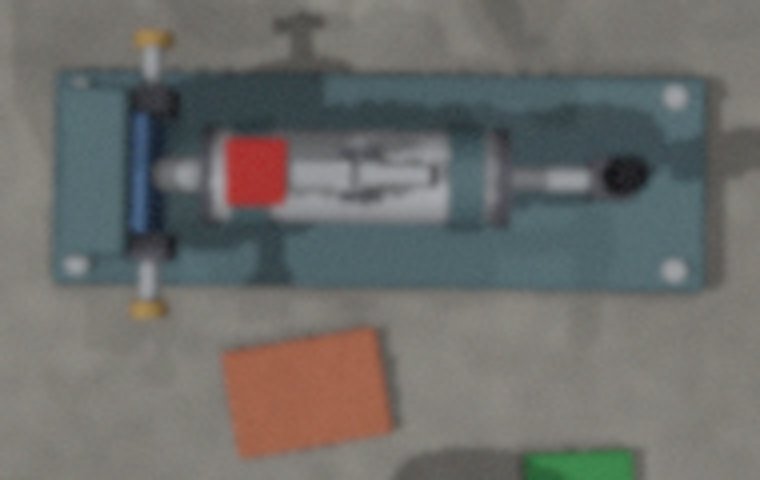

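The crop confirms the layout: tile left, pad, barrel, and the round black grip on the right. The smaller red-brown tile sits clear of the work below. From the measurements, tester +y lies about 1.5° off world y. The grip is near (547,-137) with its top at 158, and the pad is near (551.5,37.5,120), which agrees with the given 175 mm spacing. I'll move above the grip.

{"method": "carry_out", "body": {
  "translation": [
    [0.021,-0.04,0.003],
    [0.021,-0.04,0.003],
    [0.021,-0.04,0.003],
    [0.021,-0.04,0.003],
    [0.021,-0.04,0.003],
    [0.021,-0.04,0.003],
    [0.021,-0.04,0.003],
    [0.021,-0.04,0.003]
  ],
  "rotation": [
    [0,0,3],
    [0,0,3],
    [0,0,3],
    [0,0,3],
    [0,0,3],
    [0,0,3],
    [0,0,3],
    [0,0,0]
  ],
  "gripper": [1,1,1,1,1,1,1,1]
}}

```text
t: 1.1
tcp_pos: [378.8, 186.7, 255.0]
ee_rot: [[-1.0, 0.026, -0.0], [0.026, 1.0, -0.0], [0.0, -0.0, -1.0]]
wrist_force: [1.6, 1.1, 0.4]
gripper_width: 85.3
grip_force: 0.0
```

{"method": "carry_out", "body": {
  "translation": [
    [0.021,-0.04,0],
    [0.021,-0.04,0],
    [0.021,-0.04,0],
    [0.021,-0.04,0],
    [0.021,-0.04,0],
    [0.021,-0.04,0],
    [0.021,-0.04,0],
    [0.021,-0.04,0]
  ],
  "rotation": [
    [0,0,0],
    [0,0,0],
    [0,0,0],
    [0,0,0],
    [0,0,0],
    [0,0,0],
    [0,0,0],
    [0,0,0]
  ],
  "gripper": [1,1,1,1,1,1,1,1]
}}

```text
t: 2.1
tcp_pos: [546.8, -133.2, 254.7]
ee_rot: [[-1.0, 0.026, -0.001], [0.026, 1.0, 0.001], [0.001, 0.001, -1.0]]
wrist_force: [0.9, 0.2, 0.5]
gripper_width: 85.4
grip_force: 0.0
```

```bash
python3 - <<'E'
from h import *
im,d,m,T=cam('wrist');P=cloud(d,m,T);np.savez('w0.npz',im=im,P=P);cv2.imwrite('pics/w0.png',im)
s=sensors.read_state();print(s['t'],s['tcp_pos'],s['ee_rot'].round(3).tolist(),s['wrist_force'],T[:3,3])
E
```

```text
2.15 [ 548.52384119 -138.36673302  253.34950334] [[-1.0, 0.031, -0.001], [0.031, 1.0, -0.004], [0.0, -0.004, -1.0]] [ 1.80831308 -3.48181692  0.13350269] [ 470.51284476 -131.84234992  398.41706337]
```

View pics/w0.png

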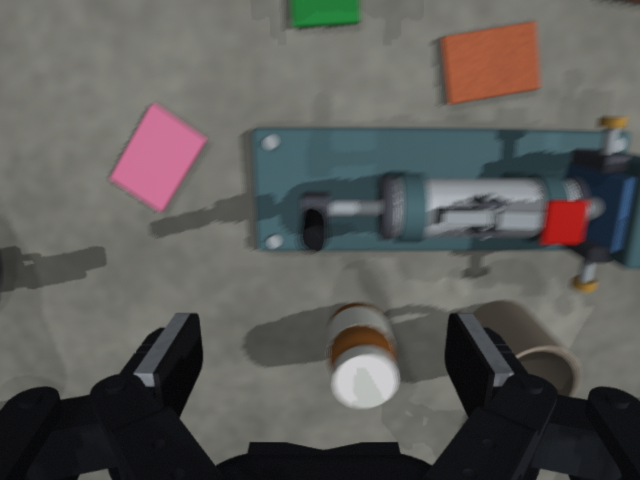

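The wrist view shows the grip at (314,225), close to midway between the fingers in the closing direction (columns 175 and 475). I'll measure it and the pad from here.

```bash
python3 - <<'E'
from h import *
im,d,m,T=cam('wrist');P=cloud(d,m,T);im=im.astype(int)
s=sensors.read_state();print(s['t'],s['tcp_pos'],s['wrist_force'])
def pick(mask,box):
    k=np.zeros(mask.shape,bool);k[box[1]:box[3],box[0]:box[2]]=1
    q=P[mask&k];return q[~np.isnan(q[:,0])]
for lo,hi in((120,150),(153,165)):
    q=pick((P[...,2]>lo)&(P[...,2]<hi),(290,190,340,260));print('grip',len(q),np.median(q,0).round(1),np.percentile(q,[3,97],axis=0).round(1).tolist())
q=pick((im[...,2]>140)&(im[...,1]<80)&(P[...,2]>112),(530,190,595,255));print('pad',len(q),q.mean(0).round(1),np.percentile(q,[3,97],axis=0).round(1).tolist())
q=pick((P[...,2]>94)&(P[...,2]<106),(390,170,540,245));print('barrel',cv2.fitLine(q[:,:2].astype(np.float32),cv2.DIST_HUBER,0,.01,.01).ravel())
E
```

```text
2.2 [ 547.24866457 -135.53984515  253.20845071] [-0.60594715  0.42946297 -0.09646585]
grip 286 [ 537.5 -137.6  136.1] [[536.4, -145.7, 121.0], [542.5, -129.8, 149.0]]
grip 671 [ 544.1 -137.7  158.7] [[537.1, -145.0, 155.3], [552.3, -130.7, 160.1]]
pad 1386 [549.5  35.9 121. ] [[535.2, 24.5, 119.8], [563.2, 47.7, 122.4]]
barrel [ 4.8025087e-02 -9.9884611e-01  5.4331757e+02 -4.3363979e+01]
```

{"method": "carry_out", "body": {
  "translation": [
    [-0.0015,-0.003,-0.025],
    [0,0,-0.03],
    [0,0,-0.03],
    [0,0,-0.03],
    [0,0,-0.015],
    [0,0,-0.002],
    [0,0,0],
    [0,0,0]
  ],
  "rotation": [
    [0,0,0],
    [0,0,0],
    [0,0,0],
    [0,0,0],
    [0,0,0],
    [0,0,0],
    [0,0,0],
    [0,0,0]
  ],
  "gripper": [1,1,1,1,1,1,1,1]
}}

```text
t: 3.2
tcp_pos: [545.9, -135.1, 125.0]
ee_rot: [[-1.0, 0.026, 0.003], [0.026, 1.0, -0.001], [-0.003, -0.001, -1.0]]
wrist_force: [-0.7, -0.4, 0.3]
gripper_width: 85.4
grip_force: 0.0
```

{"method": "carry_out", "body": {
  "translation": [
    [0,0,0],
    [0,0,0]
  ],
  "rotation": [
    [0,0,0],
    [0,0,0]
  ],
  "gripper": [0.6,0.6],
  "grip_force": 40
}}

```text
t: 3.45
tcp_pos: [545.3, -135.0, 123.9]
ee_rot: [[-1.0, 0.026, 0.001], [0.026, 1.0, -0.0], [-0.001, -0.0, -1.0]]
wrist_force: [-1.0, 1.0, 0.2]
gripper_width: 52.5
grip_force: 0.0
```

{"method": "carry_out", "body": {
  "translation": [
    [0,-0.003,0],
    [0,0,0],
    [0,0,0],
    [0,0,0],
    [0,0,0]
  ],
  "rotation": [
    [0,0,0],
    [0,0,0],
    [0,0,0],
    [0,0,0],
    [0,0,0]
  ],
  "gripper": [0.5,0.3,0.1,0,0],
  "grip_force": 50
}}

```text
t: 4.08
tcp_pos: [545.1, -136.8, 123.5]
ee_rot: [[-1.0, 0.026, 0.0], [0.026, 1.0, 0.002], [0.0, 0.002, -1.0]]
wrist_force: [-1.7, 5.7, 2.3]
gripper_width: 16.8
grip_force: 49.0
```

{"method": "carry_out", "body": {
  "translation": [
    [0,0,0],
    [0,0,0]
  ],
  "rotation": [
    [0,0,0],
    [0,0,0]
  ],
  "gripper": [0,0]
}}

```text
t: 4.32
tcp_pos: [545.1, -136.8, 123.5]
ee_rot: [[-1.0, 0.026, 0.0], [0.026, 1.0, 0.002], [0.0, 0.002, -1.0]]
wrist_force: [0.1, 5.2, 3.1]
gripper_width: 16.7
grip_force: 49.0
```

{"method": "carry_out", "body": {
  "translation": [
    [0,-0.003,0],
    [0,-0.003,0],
    [0,-0.003,0],
    [-0.001,-0.003,0],
    [0,-0.003,0],
    [0,-0.003,0],
    [0,0,0],
    [0,0,0]
  ],
  "rotation": [
    [0,0,0],
    [0,0,0],
    [0,0,0],
    [0,0,0],
    [0,0,0],
    [0,0,0],
    [0,0,0],
    [0,0,0]
  ],
  "gripper": [0,0,0,0,0,0,0,0]
}}

```text
t: 5.32
tcp_pos: [544.7, -152.7, 123.5]
ee_rot: [[-1.0, 0.024, 0.001], [0.024, 1.0, 0.006], [-0.001, 0.006, -1.0]]
wrist_force: [1.1, 11.1, 2.6]
gripper_width: 16.8
grip_force: 49.3
```

{"method": "carry_out", "body": {
  "translation": [
    [0,0,0]
  ],
  "rotation": [
    [0,0,0]
  ],
  "gripper": [0]
}}

```text
t: 5.45
tcp_pos: [544.7, -152.7, 123.5]
ee_rot: [[-1.0, 0.024, 0.001], [0.024, 1.0, 0.006], [-0.001, 0.006, -1.0]]
wrist_force: [1.7, 10.7, 2.4]
gripper_width: 16.6
grip_force: 49.3
```

{"method": "carry_out", "body": {
  "translation": [
    [0,-0.001,0],
    [0,0,0]
  ],
  "rotation": [
    [0,0,0],
    [0,0,0]
  ],
  "gripper": [0,0]
}}

```text
t: 5.7
tcp_pos: [544.6, -153.5, 123.4]
ee_rot: [[-1.0, 0.024, 0.001], [0.024, 1.0, 0.006], [-0.001, 0.006, -1.0]]
wrist_force: [1.5, 11.7, 2.2]
gripper_width: 17.0
grip_force: 49.4
```

{"method": "carry_out", "body": {
  "translation": [
    [0,-0.001,0],
    [0,0,0]
  ],
  "rotation": [
    [0,0,0],
    [0,0,0]
  ],
  "gripper": [0,0]
}}

```text
t: 5.95
tcp_pos: [544.6, -154.4, 123.4]
ee_rot: [[-1.0, 0.024, 0.001], [0.024, 1.0, 0.006], [-0.001, 0.006, -1.0]]
wrist_force: [1.3, 11.9, 2.7]
gripper_width: 16.4
grip_force: 49.4
```

{"method": "carry_out", "body": {
  "translation": [
    [0,-0.001,0],
    [0,0,0]
  ],
  "rotation": [
    [0,0,0],
    [0,0,0]
  ],
  "gripper": [0,0]
}}

```text
t: 6.2
tcp_pos: [544.6, -155.4, 123.5]
ee_rot: [[-1.0, 0.024, 0.001], [0.024, 1.0, 0.006], [-0.001, 0.006, -1.0]]
wrist_force: [1.5, 11.1, 2.7]
gripper_width: 16.8
grip_force: 49.4
```

{"method": "carry_out", "body": {
  "translation": [
    [0,-0.001,0],
    [0,0,0]
  ],
  "rotation": [
    [0,0,0],
    [0,0,0]
  ],
  "gripper": [0,0]
}}

```text
t: 6.45
tcp_pos: [544.5, -156.4, 123.4]
ee_rot: [[-1.0, 0.024, 0.001], [0.024, 1.0, 0.006], [-0.001, 0.006, -1.0]]
wrist_force: [0.5, 11.2, 3.2]
gripper_width: 16.9
grip_force: 49.4
```

{"method": "carry_out", "body": {
  "translation": [
    [0,-0.001,0],
    [0,0,0]
  ],
  "rotation": [
    [0,0,0],
    [0,0,0]
  ],
  "gripper": [0,0]
}}

```text
t: 6.7
tcp_pos: [544.5, -157.3, 123.4]
ee_rot: [[-1.0, 0.024, 0.001], [0.024, 1.0, 0.006], [-0.001, 0.006, -1.0]]
wrist_force: [0.9, 12.3, 3.3]
gripper_width: 17.0
grip_force: 49.4
```

{"method": "carry_out", "body": {
  "translation": [
    [0,-0.001,0],
    [0,0,0]
  ],
  "rotation": [
    [0,0,0],
    [0,0,0]
  ],
  "gripper": [0,0]
}}

```text
t: 6.95
tcp_pos: [544.5, -158.3, 123.4]
ee_rot: [[-1.0, 0.024, 0.001], [0.024, 1.0, 0.006], [-0.0, 0.006, -1.0]]
wrist_force: [0.2, 12.0, 3.0]
gripper_width: 16.5
grip_force: 49.5
```

{"method": "carry_out", "body": {
  "translation": [
    [0,-0.001,0],
    [0,0,0]
  ],
  "rotation": [
    [0,0,0],
    [0,0,0]
  ],
  "gripper": [0,0]
}}

```text
t: 7.2
tcp_pos: [544.5, -159.3, 123.5]
ee_rot: [[-1.0, 0.024, 0.001], [0.024, 1.0, 0.006], [-0.0, 0.006, -1.0]]
wrist_force: [-0.0, 12.0, 2.7]
gripper_width: 16.4
grip_force: 49.4
```

{"method": "carry_out", "body": {
  "translation": [
    [0,-0.001,0],
    [0,0,0]
  ],
  "rotation": [
    [0,0,0],
    [0,0,0]
  ],
  "gripper": [0,0]
}}

```text
t: 7.45
tcp_pos: [544.5, -160.5, 123.5]
ee_rot: [[-1.0, 0.024, 0.001], [0.024, 1.0, 0.006], [-0.0, 0.006, -1.0]]
wrist_force: [0.2, 10.5, 2.9]
gripper_width: 16.5
grip_force: 49.3
```

{"method": "carry_out", "body": {
  "translation": [
    [0,-0.001,0],
    [0,0,0]
  ],
  "rotation": [
    [0,0,0],
    [0,0,0]
  ],
  "gripper": [0,0]
}}

```text
t: 7.7
tcp_pos: [544.4, -161.7, 123.5]
ee_rot: [[-1.0, 0.024, 0.001], [0.024, 1.0, 0.006], [-0.0, 0.006, -1.0]]
wrist_force: [0.7, 10.8, 3.0]
gripper_width: 16.9
grip_force: 49.3
```

{"method": "carry_out", "body": {
  "translation": [
    [0,-0.001,0],
    [0,0,0]
  ],
  "rotation": [
    [0,0,0],
    [0,0,0]
  ],
  "gripper": [0,0]
}}

```text
t: 7.95
tcp_pos: [544.4, -162.6, 123.5]
ee_rot: [[-1.0, 0.024, 0.0], [0.024, 1.0, 0.006], [-0.0, 0.006, -1.0]]
wrist_force: [0.3, 11.3, 2.6]
gripper_width: 16.6
grip_force: 49.4
```

{"method": "carry_out", "body": {
  "translation": [
    [0,-0.001,0],
    [0,0,0]
  ],
  "rotation": [
    [0,0,0],
    [0,0,0]
  ],
  "gripper": [0,0]
}}

```text
t: 8.2
tcp_pos: [544.4, -163.5, 123.4]
ee_rot: [[-1.0, 0.024, 0.0], [0.024, 1.0, 0.006], [-0.0, 0.006, -1.0]]
wrist_force: [-0.2, 9.9, 2.6]
gripper_width: 16.9
grip_force: 49.4
```

{"method": "carry_out", "body": {
  "translation": [
    [0,0.001,0],
    [0,0.001,0],
    [0,0.001,0],
    [0,0.001,0],
    [0,0,0]
  ],
  "rotation": [
    [0,0,0],
    [0,0,0],
    [0,0,0],
    [0,0,0],
    [0,0,0]
  ],
  "gripper": [0,0,0,0,0]
}}

```text
t: 8.82
tcp_pos: [544.4, -160.7, 123.5]
ee_rot: [[-1.0, 0.025, 0.001], [0.025, 1.0, 0.004], [-0.001, 0.004, -1.0]]
wrist_force: [0.4, 8.1, 1.9]
gripper_width: 16.5
grip_force: 49.1
```

{"method": "carry_out", "body": {
  "translation": [
    [0,0.001,0],
    [0,0,0]
  ],
  "rotation": [
    [0,0,0],
    [0,0,0]
  ],
  "gripper": [0,0]
}}

```text
t: 9.07
tcp_pos: [544.5, -160.5, 123.5]
ee_rot: [[-1.0, 0.025, 0.001], [0.025, 1.0, 0.002], [-0.001, 0.002, -1.0]]
wrist_force: [1.6, 6.2, 2.5]
gripper_width: 17.0
grip_force: 49.0
```

{"method": "carry_out", "body": {
  "translation": [
    [0,0.001,0],
    [0,0,0]
  ],
  "rotation": [
    [0,0,0],
    [0,0,0]
  ],
  "gripper": [0,0]
}}

```text
t: 9.32
tcp_pos: [544.4, -160.5, 123.5]
ee_rot: [[-1.0, 0.026, 0.001], [0.026, 1.0, 0.001], [-0.001, 0.001, -1.0]]
wrist_force: [1.6, 4.6, 1.3]
gripper_width: 16.8
grip_force: 49.0
```

The position now holds at -160.5 while the pull falls, so the sear has caught. I'll ease off the rest of the load and release.

{"method": "carry_out", "body": {
  "translation": [
    [0,0.001,0],
    [0,0.001,0],
    [0,0,0]
  ],
  "rotation": [
    [0,0,0],
    [0,0,0],
    [0,0,0]
  ],
  "gripper": [0,0,0]
}}

```text
t: 9.7
tcp_pos: [544.5, -160.2, 123.5]
ee_rot: [[-1.0, 0.027, 0.001], [0.027, 1.0, -0.002], [-0.001, -0.002, -1.0]]
wrist_force: [2.2, -2.0, -0.6]
gripper_width: 16.7
grip_force: 49.0
```

{"method": "carry_out", "body": {
  "translation": [
    [0,0,0],
    [0,0,0],
    [0,0,0],
    [0,0,0],
    [0,0,0],
    [0,0,0]
  ],
  "rotation": [
    [0,0,0],
    [0,0,0],
    [0,0,0],
    [0,0,0],
    [0,0,0],
    [0,0,0]
  ],
  "gripper": [0.3,0.5,0.6,0.7,0.7,0.7]
}}

```text
t: 10.45
tcp_pos: [544.0, -158.9, 123.4]
ee_rot: [[-1.0, 0.026, -0.0], [0.026, 1.0, 0.0], [0.0, 0.0, -1.0]]
wrist_force: [0.7, 0.3, -0.2]
gripper_width: 59.7
grip_force: 0.0
```

{"method": "carry_out", "body": {
  "translation": [
    [0,0,0.02],
    [0,0,0.03],
    [0,0,0.03],
    [0,0,0.03],
    [0,0,0.02],
    [0,0,0]
  ],
  "rotation": [
    [0,0,0],
    [0,0,0],
    [0,0,0],
    [0,0,0],
    [0,0,0],
    [0,0,0]
  ],
  "gripper": [0.7,0.7,0.7,0.7,0.7,0.7]
}}

```text
t: 11.2
tcp_pos: [544.9, -159.2, 255.6]
ee_rot: [[-1.0, 0.026, 0.004], [0.026, 1.0, -0.002], [-0.004, -0.002, -1.0]]
wrist_force: [0.5, -0.2, -0.1]
gripper_width: 59.7
grip_force: 0.0
```

```bash
python3 - <<'E'
from h import *
im,d,m,T=cam('wrist');P=cloud(d,m,T);cv2.imwrite('pics/w1.png',im)
s=sensors.read_state();print(s['t'],s['tcp_pos'],s['wrist_force'])
z=P[...,2];k=(z>153)&(z<165)&(abs(P[...,0]-545)<20)&(P[...,1]<-110)&(P[...,1]>-200);q=P[k];print(len(q),np.median(q,0))
i=im.astype(int);k=(i[...,2]>140)&(i[...,1]<80)&(z>112)&(z<130);q=P[k];print(len(q),q.mean(0),np.percentile(q,[3,97],axis=0)) if k.any() else 0
E
```

```text
11.25 [ 544.2848961  -158.95608731  253.78042176] [ 0.76712497 -0.95147246 -0.32927893]
676 [ 543.39013154 -160.90461787  158.66344826]
1510 [549.16739437  36.97753579 120.98545244] [[535.04620522  24.17238469 119.65529088]
 [563.66427931  50.00368282 122.26596033]]
```

View pics/w1.png

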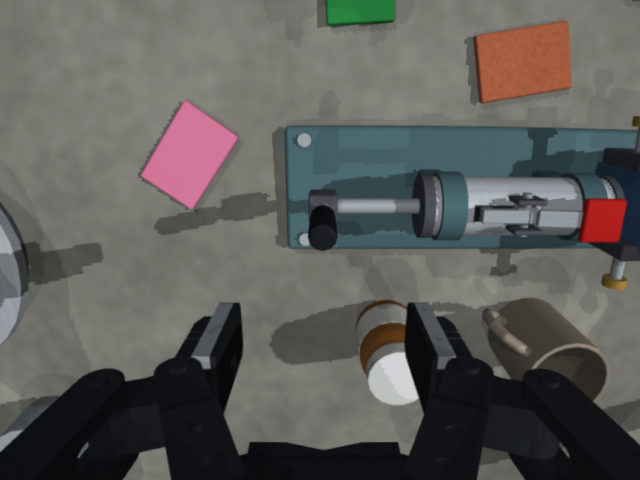

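The wrist view shows the grip at (323,225) still standing back at y = -161 with the hand off, so it is cocked. The pad at (604,220) measures (550, 37, 121). Next I'll shut the fingers and move over the pad.

{"method": "carry_out", "body": {
  "translation": [
    [0.001,0.03,0],
    [0.001,0.04,0],
    [0.001,0.04,0],
    [0.001,0.04,-0.02],
    [0.001,0.03,-0.03],
    [0.0005,0.016,-0.03],
    [0,0,-0.03],
    [0,0,-0.01]
  ],
  "rotation": [
    [0,0,0],
    [0,0,0],
    [0,0,0],
    [0,0,0],
    [0,0,0],
    [0,0,0],
    [0,0,0],
    [0,0,0]
  ],
  "gripper": [0,0,0,0,0,0,0,0]
}}

```text
t: 12.25
tcp_pos: [547.1, 37.5, 129.1]
ee_rot: [[-1.0, 0.026, -0.007], [0.026, 1.0, 0.0], [0.007, 0.0, -1.0]]
wrist_force: [0.3, 0.5, 0.7]
gripper_width: 0.1
grip_force: 0.0
```

{"method": "carry_out", "body": {
  "translation": [
    [0,0,0],
    [0,0,0]
  ],
  "rotation": [
    [0,0,0],
    [0,0,0]
  ],
  "gripper": [0,0]
}}

```text
t: 12.5
tcp_pos: [550.4, 36.8, 134.7]
ee_rot: [[-1.0, 0.027, 0.002], [0.027, 1.0, -0.0], [-0.002, 0.0, -1.0]]
wrist_force: [0.3, -0.4, 0.8]
gripper_width: -0.6
grip_force: 0.0
```

{"method": "carry_out", "body": {
  "translation": [
    [0,0,-0.004],
    [0,0,-0.004],
    [0,0,-0.003],
    [0,0,0]
  ],
  "rotation": [
    [0,0,0],
    [0,0,0],
    [0,0,0],
    [0,0,0]
  ],
  "gripper": [0,0,0,0]
}}

```text
t: 13.0
tcp_pos: [549.3, 37.1, 121.9]
ee_rot: [[-1.0, 0.026, -0.001], [0.026, 1.0, 0.0], [0.001, 0.0, -1.0]]
wrist_force: [0.0, 0.1, 0.5]
gripper_width: -0.1
grip_force: 0.0
```

{"method": "carry_out", "body": {
  "translation": [
    [0,0,-0.002],
    [0,0,-0.001],
    [0,0,0]
  ],
  "rotation": [
    [0,0,0],
    [0,0,0],
    [0,0,0]
  ],
  "gripper": [0,0,0]
}}

```text
t: 13.38
tcp_pos: [549.7, 37.2, 120.0]
ee_rot: [[-1.0, 0.026, 0.001], [0.026, 1.0, 0.0], [-0.001, 0.0, -1.0]]
wrist_force: [0.1, 1.0, 3.7]
gripper_width: 0.3
grip_force: 1.7
```

{"method": "carry_out", "body": {
  "translation": [
    [0,0,-0.001],
    [0,0,-0.001],
    [0,0,0]
  ],
  "rotation": [
    [0,0,0],
    [0,0,0],
    [0,0,0]
  ],
  "gripper": [0,0,0]
}}

```text
t: 13.75
tcp_pos: [549.8, 37.7, 118.9]
ee_rot: [[-1.0, 0.026, 0.001], [0.026, 1.0, 0.001], [-0.001, 0.001, -1.0]]
wrist_force: [-3.0, 1.1, 7.2]
gripper_width: 0.1
grip_force: 3.6
```

{"method": "carry_out", "body": {
  "translation": [
    [0,0,-0.001],
    [0,0,-0.001],
    [0,0,0]
  ],
  "rotation": [
    [0,0,0],
    [0,0,0],
    [0,0,0]
  ],
  "gripper": [0,0,0]
}}

```text
t: 14.12
tcp_pos: [549.9, 38.4, 117.2]
ee_rot: [[-1.0, 0.026, 0.002], [0.026, 1.0, 0.003], [-0.002, 0.003, -1.0]]
wrist_force: [-2.7, 4.1, 9.4]
gripper_width: 0.1
grip_force: 4.2
```

{"method": "carry_out", "body": {
  "translation": [
    [0,0,-0.001],
    [0,0,-0.001],
    [0,0,0]
  ],
  "rotation": [
    [0,0,0],
    [0,0,0],
    [0,0,0]
  ],
  "gripper": [0,0,0]
}}

```text
t: 14.5
tcp_pos: [549.9, 39.3, 115.1]
ee_rot: [[-1.0, 0.025, 0.002], [0.025, 1.0, 0.004], [-0.002, 0.004, -1.0]]
wrist_force: [-2.1, 5.4, 7.4]
gripper_width: 0.1
grip_force: 4.1
```

{"method": "carry_out", "body": {
  "translation": [
    [0,0,-0.001],
    [0,0,-0.001],
    [0,0,0]
  ],
  "rotation": [
    [0,0,0],
    [0,0,0],
    [0,0,0]
  ],
  "gripper": [0,0,0]
}}

```text
t: 14.88
tcp_pos: [550.0, 37.7, 111.5]
ee_rot: [[-1.0, 0.026, 0.001], [0.026, 1.0, 0.001], [-0.001, 0.001, -1.0]]
wrist_force: [0.4, 3.6, 3.6]
gripper_width: -0.1
grip_force: 1.9
```

Between those steps the force fell from 9.4 to 3.6 N, so the sear probably tripped. I'll lift off and check.

{"method": "carry_out", "body": {
  "translation": [
    [0,0,0.01],
    [0,0,0.02],
    [0,-0.02,0.03],
    [0,-0.03,0.03],
    [0,-0.03,0.03],
    [0,-0.02,0.02],
    [0,0,0],
    [0,0,0]
  ],
  "rotation": [
    [0,0,0],
    [0,0,0],
    [0,0,0],
    [0,0,0],
    [0,0,0],
    [0,0,0],
    [0,0,0],
    [0,0,0]
  ],
  "gripper": [0,0,0,0,0,0,0,0]
}}

```text
t: 15.88
tcp_pos: [549.0, -62.5, 250.0]
ee_rot: [[-1.0, 0.026, -0.002], [0.026, 1.0, 0.001], [0.002, 0.001, -1.0]]
wrist_force: [0.4, -0.5, -0.6]
gripper_width: 0.4
grip_force: 0.0
```

```bash
python3 - <<'E'
from h import *
im,d,m,T=cam('wrist');P=cloud(d,m,T);cv2.imwrite('pics/w2.png',im)
s=sensors.read_state();print(s['t'],s['tcp_pos'],s['wrist_force'])
z=P[...,2];k=(z>153)&(z<165)&(abs(P[...,0]-545)<20)&(P[...,1]<-110)&(P[...,1]>-200);q=P[k];print(len(q),np.median(q,0))
i=im.astype(int);k=(i[...,2]>140)&(i[...,1]<80)&(z>100)&(z<130);q=P[k];print(len(q),q.mean(0))
E
```

```text
15.925 [548.82801226 -62.14525343 249.61322483] [ 0.42827186  0.42985467 -0.34737915]
724 [ 544.07972849 -136.44133494  158.65939127]
1844 [548.97810029  37.39524804 120.97305278]
```

View pics/w2.png

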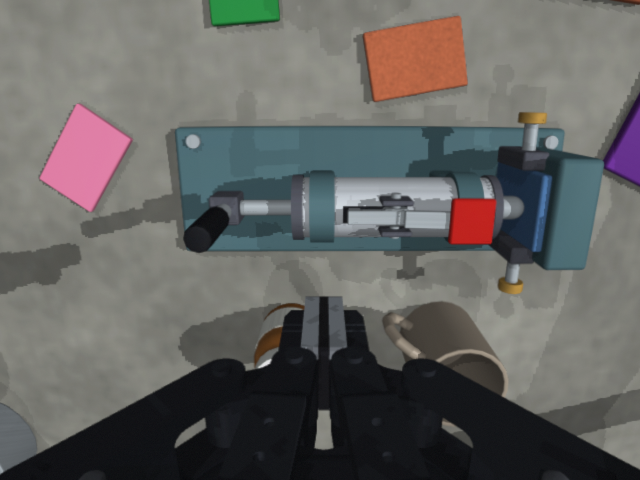

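The grip is home again: its top is at (205,230), y = -136.4, against about -137 at the start. The hammer head is on the tile at (513,208), the pad has sprung back up, and the mug, jar and spare tile look undisturbed. Handing in.

```bash
python3 -c "
from rig import robot;print(robot.finish_job())"
```

```text
the job is handed in; nothing more can be done
None
```

The job is handed in: the striker caught at about 23.5 mm draw and stayed cocked with the hand off, then the trigger tripped at about 9 N and the striker went home against the tile, with the mug, jar and spare tile never touched.

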